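# Hook the cartridge tray out of the bottom tier

## Robot

A 6-joint arm with a two-finger parallel gripper is mounted at the origin on the work surface. World frame = base frame: x ahead of the robot, y to its left, z up, the work surface at z = 0. Lengths are in m, angles in rad, forces in N, time in s.
With the tool pointing down it reaches from about 0.275 to 0.725 m from the base axis. Payload 5.6 kg.
Tool frame: the origin (TCP) lies midway between the tips of the shut fingers; the grasp point (between the pads) lies 19 mm behind it; z points along the fingers, y is the direction in which the jaws open and shut (so a half turn about z gives the same grasp; the last joint's range is limited). The gripper opens to 85 mm and grips with 20 to 120 N. Pads are 22 mm wide; open, the fingers measure 114 mm over their backs; the gripper's body (76 mm by 85 mm) begins 54 mm behind the grasp point. The pads swing forward as they close: fully open they stand 13 mm farther back than shut.
Start: joints at [-1.022, 0.255, 0.108, 0, -1.424, -0.285], TCP at [0.143, -0.531, 0.231] pointing down, gripper open.
Joint ranges: [-2.95, 2.95], [-1.21, 1.97], [-1.09, 1.5], [-2.87, 1.71], [-2.94, -0.07], [-3.05, 3.05]. Speed limits (rad/s): [2.57, 2.57, 3.14, 3.14, 3.14, 3.14].

## Interface

Orientations are given as a unit quaternion [x, y, z, w].
In Python, from station import env gives the robot as it stands. The module is installed in compiled form; this text tells all that it offers.
- The arm moves only by the shell command python3 -m inch 'ROWS' [FORCE]. ROWS is JSON, a list of rows, each an object of numbers: "gripper": the gripper's target within -1 to 1 (fully open at 1, half-way at 0, shut at -1); "dx", "dy", "dz": the shift along the world's x, y, z scaled (see below); "wx", "wy", "wz": the turn, a rotation vector about the world's x, y, z scaled (see below). A call has 1 to 8 rows; each row is the pose to reach, as a shift and turn from the pose measured when the call began; what a row does not reach only later rows make up. The controller multiplies each number of a shift by 400 mm and each number of a turn by 30 degrees. A row lasts 1/10 s, in which the tool goes at most 50 mm and 8.59 degrees, less where a joint would pass 70% of its speed; a pose out of reach is approached as far as the arm can. A call with a number of a shift or a turn outside -1 to 1 is refused whole. A call with a gripper value outside its range is refused whole. The fingers move at their own pace and stop on an object; FORCE is the grip in N (left out, the last holds). Time passes only in rows, so rows that repeat a pose let the fingers close. It gives the time, the measured TCP pose, the force and the opening at its end, in the units of the state.
- env.read_state(): the state, without advancing time (a new reading comes with each control period).
- env.capture(name): name is "side" or "top" or "wrist"; returns (picture, depth): 420x560x3 uint8, blue, green, red; 420x560 float32, m along the optical axis (not along the pixel's ray), 0 where there is no reading.
- env.get_calibration(name): a dict with "intrinsics" (3x3 intrinsics, pixels), "R" (3x3) and "t" (3): a world point X has camera coordinates R X + t; the wrist camera has in their place "T_tool_cam" (4x4, takes a point from camera to tool coordinates, whose origin is the TCP and whose axes are the flange's). Camera axes: x right, y down, z forward; pixel columns grow to the right and rows downward; lengths in m; the calibration is good to about 2 mm. A picture is of the moment at which its call begins: read the wrist's pose just before it. get_calibration takes no time and is no camera call.
- env.finish_job(): hands the job in, once; it reports no verdict.
Trained networks look in the newest picture that a camera, given by its name, has taken for a name from the list of things; names that differ only in an ending like _2 or _b are one class to them, and where a whole thing is asked for, a point or a joint stands for the part that bears it (a point fixed in the world has none). Each returns a list of dicts, best first, with "conf" (0 to 1); they miss things now and then, are a little off and sometimes report something else, mostly with a low value. They report only what shows in the picture. A call takes as long as a camera call. They do not tell look-alikes from the thing itself.
- env.spot_in(camera, query): "bbox" ([left, top, right, bottom] as shares, 0 to 1, of the picture: columns of its width, rows of its height, round what is visible of it).
- env.spot_point(camera, query): "xy" ([column, row] as shares, 0 to 1, of the picture: columns of its width, rows of its height: a listed point, or the origin of a listed thing).
The state is a dict: "time": time; "joint_positions": joint angles; "qd": joint speeds; "tau": joint torques, N m; "tcp_pos": TCP position; "tool_rot": TCP orientation; "force": force on the tool from outside, world axes, zero at the start; "wrist_torque": the same for the moment, N m; "gripper_width": finger opening in m.
Only numpy, scipy, OpenCV 4.12 (cv2) and the standard library are available. Lean on these libraries where they do the work, as an engineer would, in place of code of your own. Each camera call takes 0.05 s, during which the arm holds its last target. There are 200 camera calls.

## Task

The two blue cartridges lie in the sliding tray at the bottom of the three-tier rack. Take the yellow-handled hook, catch the tray's pull loop with it from above, and draw the tray gently out until it comes up firmly against its hidden stop, keeping it pulled snug there for a moment without heaving on it. Then unhook and stand the hook upright on the board, clear of the tray; the gripper itself must not touch the tray or the rack, and everything else stays as it is.

Things in the scene. Friction and masses are not known exactly. Their poses are not given: they have to be found in the camera images.
- rack: Three-tier aluminium rack, fixed, 240 deep (x) x 224 wide x 132 mm high, its upper tiers stepped back. Origin: centre of its underside, on the board; x points into the rack, its open front is at x = -120 mm. The bottom tier's floor is 14 mm above the board; the tray in it slides out along -x up to a hidden rigid stop, set anywhere from 60 to 99 mm out from home, which cannot be seen or measured, only felt.
- tray: Loose sliding tray in the bottom tier, 228 deep x 170 wide x 45 mm high, 0.25 to 0.5 kg plus cartridges, sliding friction 0.5 to 3 N, 2 mm side play. Origin under its middle, on the tier's floor; x as the rack's, front face at x = -120 mm. Fully home it is at x = 0 in the rack's frame; it starts 0 to 10 mm out. Snug against the stop is a steady 8 to 15 N on the loop; over 20 N bends it.
- loop (a point): Centre of the opening of the flat, level red steel pull loop, rigid on the tray's front: opening 24 mm (x, from the tray's front face to the loop's front bar) x 24 mm (y), bar 5 mm thick. 22 mm above the tray's underside, 36 mm above the board. The front bar's centre line is 14.5 mm from this point towards -x. Axes as the tray's.
- hook_grip (a point): Centre of the hook tool's yellow upright handle, 80 long (x) x 18 thick (y) x 46 mm high, 31 mm above the foot's underside; x points along the tool to the hook end, z up. Tool loose, 0.16 kg, standing on a black foot 80 x 46 x 8 mm. From the handle a 6 mm steel rod runs forward 9 mm above this point and turns straight down 102 mm ahead of it.
- hook_tip (a point): Point on the centre line of the hook's down-turned rod, 102 mm ahead (tool x) of the handle centre, 14 mm above the foot's underside. The straight upright part, 6 mm thick, runs from here up to 35 mm above the underside; below, the rod curls 6 mm back towards the handle and ends 7 mm above the underside. Axes as the tool's.
- hook: The whole hook tool. Origin: centre of the foot's underside; x towards the hook end, z up.
- cart_a_mid (a point): Centre of a blue cartridge, 100 x 70 x 18 mm, 70 g, lying loose in the sliding tray (9 mm above its inner floor, which is 3 mm thick).
- cart_b_mid (a point): Centre of the other blue cartridge, as above.
- owl: White and blue ceramic owl, fragile, 84 mm across, 132 mm high; origin under its centre. Bystander.
- tumbler: Clear glass tumbler, 74 mm across, 95 mm high; origin under its centre. Bystander.
- controller: Red plastic game controller, 150 x 95 x 31 mm; origin under its centre, long side along its x. Bystander.
- reset (a joint): Red reset button on the black console (240 x 270 x 60 mm, fixed): 0 is out, 0.005 m is pressed. Not to be pressed.
Not all that is in view belongs to the job. Of the things like the hook, leave any that is orange; of the rest the larger one is meant.

How it is judged:
By the outcome, as a careful person would: the job done as asked, in the order asked, and still so for the second after the job is handed in, with the robot touching nothing.
It also fails if it takes over 67 s, if anything falls off the work surface, if the arm or the gripper's body presses on something with over 40 N, if the wrist force passes 120 N, or if a joint passes its speed limit or range.

## Working session

There is one attempt and no reset: what is moved stays moved. The work goes in short steps, Python scripts to look and compute and a shell command to move; the robot and the scene stay as the last step left them, time stands still between calls to the robot, and variables do not carry over. Pictures are saved under pics/ and viewed, on a budget of 10 in all, crops included, one or two more only if the job needs it, and the job is handed in when it is done.

```bash
mkdir -p pics
cat > h.py <<'E'
from station import env
import numpy as np, cv2
def px2w(cam,u,v,z=None,dep=None):
    c=env.get_calibration(cam);K=np.array(c["intrinsics"])
    r=np.linalg.inv(K)@[u,v,1]
    if cam=="wrist":
        from scipy.spatial.transform import Rotation as Ro
        s=env.read_state();T=np.array(c["T_tool_cam"]);W=np.eye(4);W[:3,:3]=Ro.from_quat(s["tool_rot"]).as_matrix();W[:3,3]=s["tcp_pos"]
        M=W@T;R=M[:3,:3];o=M[:3,3]
    else:
        R=np.array(c["R"]).T;o=-R@np.array(c["t"])
    d=R@r
    k=dep if dep is not None else (z-o[2])/d[2]
    return o+k*d
E
python3 - <<'E'
from h import *
print(env.read_state())
for c in("top","side"):
    p,d=env.capture(c);cv2.imwrite(f"pics/{c}0.png",p);np.save(f"pics/{c}0.npy",d)
    for q in("hook_grip","hook_tip","loop","rack","tray","hook","owl","tumbler","controller"):
        for r in env.spot_point(c,q)[:3]:
            u,v=r["xy"][0]*560,r["xy"][1]*420
            D=d[min(int(v),419),min(int(u),559)]
            z={"hook_grip":.031,"hook_tip":.014,"loop":.036,"tray":.014}.get(q,0)
            print(c,q,round(r["conf"],2),round(u),round(v),px2w(c,u,v,z=z).round(3),px2w(c,u,v,dep=D).round(3))
E
```

```text
{'time': 0.0, 'joint_positions': array([-1.02241583e+00,  2.55757475e-01,  1.07007032e-01, -4.86888466e-04,
       -1.42388889e+00, -2.84592738e-01]), 'qd': array([-0.00035806,  0.00067375, -0.00046324, -0.00099874,  0.00101001,
       -0.00059465]), 'tau': array([-1.31394823e-03, -3.86628163e+01,  2.37936097e+01,  5.36534294e+00,
       -6.18553633e-03,  5.88055471e-06]), 'tcp_pos': array([ 0.14333636, -0.53048416,  0.2303894 ]), 'tool_rot': array([-1.31476201e-01,  9.91318870e-01,  9.40139548e-04, -1.52588203e-04]), 'force': array([ 0.57953703, -1.04287271,  0.2988906 ]), 'wrist_torque': array([0.005347  , 0.00325779, 0.0073261 ]), 'gripper_width': 0.08552000632953456}
top hook_grip 0.7 417 282 [ 0.417 -0.396  0.031] [ 0.416 -0.39   0.052]
top hook_grip 0.52 347 296 [ 0.367 -0.195  0.031] [ 0.367 -0.194  0.039]
top hook_tip 0.85 326 318 [ 0.303 -0.138  0.014] [ 0.302 -0.138  0.004]
top hook_tip 0.65 375 224 [ 0.584 -0.276  0.014] [ 0.58  -0.271  0.037]
top hook_tip 0.63 444 259 [ 0.488 -0.48   0.014] [ 0.488 -0.479  0.017]
top loop 0.82 268 202 [0.629 0.049 0.036] [0.637 0.051 0.00
[... 655 characters left out ...]
0.278  0.014] [ 0.578 -0.276  0.011]
side hook_tip 0.7 155 302 [ 0.307 -0.148  0.014] [ 0.305 -0.137  0.   ]
side loop 0.79 286 198 [0.632 0.059 0.036] [0.631 0.055 0.04 ]
side loop 0.26 339 195 [0.759 0.035 0.036] [0.746 0.003 0.066]
side rack 0.79 342 195 [0.784 0.072 0.   ] [0.753 0.002 0.066]
side hook 0.94 190 315 [ 0.37  -0.187  0.   ] [ 0.372 -0.202  0.022]
side hook 0.86 250 329 [ 0.479 -0.247  0.   ] [ 0.479 -0.256  0.015]
side hook 0.56 236 415 [ 0.424 -0.399  0.   ] [ 0.424 -0.42   0.051]
side owl 0.9 299 145 [0.738 0.309 0.   ] [0.72  0.25  0.044]
side tumbler 0.75 267 145 [0.651 0.339 0.   ] [0.645 0.307 0.023]
side controller 0.63 208 165 [0.47  0.289 0.   ] [0.469 0.263 0.019]
```

Run:
```python
import cv2
for c in("top","side"):
    cv2.imwrite(f"pics/{c}0b.png",cv2.resize(cv2.imread(f"pics/{c}0.png"),(800,600),interpolation=cv2.INTER_CUBIC))
```

```text
(no output)
```

View pics/top0b.png

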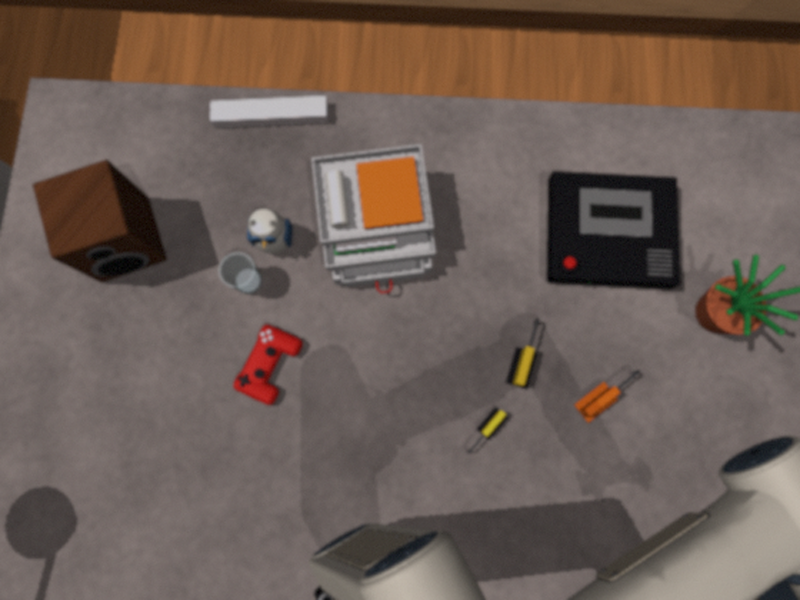

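View pics/side0b.png

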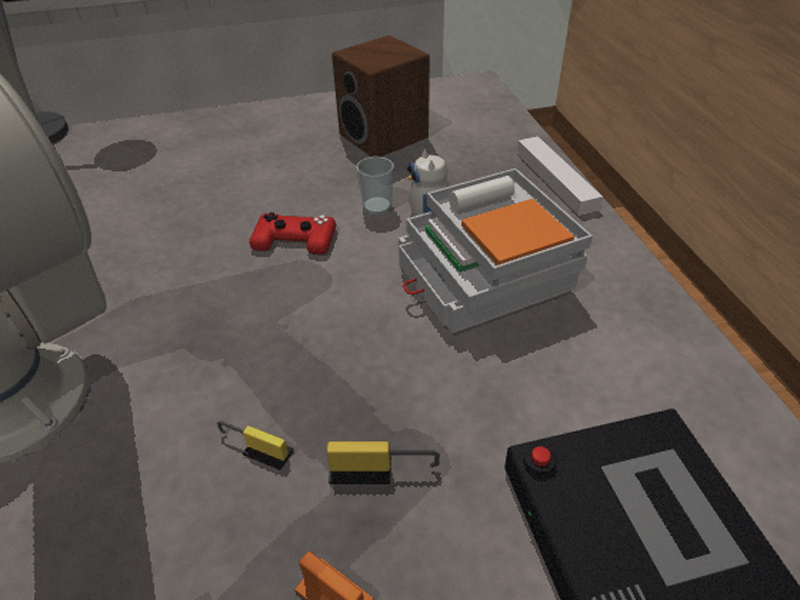

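The top view shows the rack at about (375,215) with its red loop at (386,287). The larger yellow hook is at (525,365) with its tip at (540,325). The small yellow look-alike is at (490,425) and the orange one at (600,400). The side view agrees. I'll move above the large yellow hook.

```bash
python3 -m inch '[{"gripper":1,"dx":0.84,"dy":0.7,"wz":-0.97},{"gripper":1,"dx":0.84,"dy":0.7,"wz":-0.97},{"gripper":1,"dx":0.84,"dy":0.7,"wz":-0.97},{"gripper":1,"dx":0.84,"dy":0.7,"wz":-0.97},{"gripper":1,"dx":0.84,"dy":0.7,"wz":-0.97},{"gripper":1,"dx":0.84,"dy":0.7,"wz":-0.97},{"gripper":1,"dx":0.84,"dy":0.7,"wz":-0.97},{"gripper":1,"dx":0.84,"dy":0.7,"wz":-0.97}]' 100
python3 -m inch '[{"gripper":1,"dx":0.06,"dy":0.05},{"gripper":1,"dx":0.1,"dy":0.085},{"gripper":1,"dx":0.1,"dy":0.085}]'
cat > look.py <<'E'
import sys
from h import *
n=sys.argv[1]; s=env.read_state();print(s["tcp_pos"].round(4),s["tool_rot"].round(3),s["force"].round(1),s["gripper_width"],s["time"])
p,d=env.capture("wrist");cv2.imwrite(f"pics/{n}.png",p);np.save(f"pics/{n}.npy",d)
for q in sys.argv[2:]:
    for r in env.spot_point("wrist",q)[:3]:
        u,v=r["xy"][0]*560,r["xy"][1]*420
        D=d[min(int(v),419),min(int(u),559)]
        z={"hook_grip":.031,"hook_tip":.014,"loop":.036,"tray":.014}.get(q,0)
        print(q,round(r["conf"],2),round(u),round(v),px2w("wrist",u,v,z=z).round(4),px2w("wrist",u,v,dep=D).round(4))
E
python3 look.py w1 hook_grip hook_tip hook
```

```text
[ 0.1434 -0.531   0.2313] [-0.132  0.991  0.    -0.   ] [-0.4 -0.2  0.9] 0.08530934518794639 1.0
hook 0.97 489 410 [ 0.364 -0.187  0.   ] [ 0.3598 -0.1923  0.0055]invalid input
invalid input
```

View pics/w1.png

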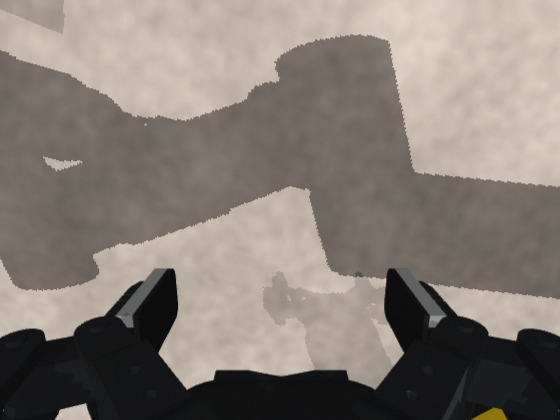

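The wrist view shows only bare board, because the move was refused ("invalid input"). I'll retry with every key in each row.

```bash
python3 -m inch '[{"gripper":1,"dx":0.84,"dy":0.7,"dz":0,"wx":0,"wy":0,"wz":-0.97},{"gripper":1,"dx":0.84,"dy":0.7,"dz":0,"wx":0,"wy":0,"wz":-0.97},{"gripper":1,"dx":0.84,"dy":0.7,"dz":0,"wx":0,"wy":0,"wz":-0.97},{"gripper":1,"dx":0.84,"dy":0.7,"dz":0,"wx":0,"wy":0,"wz":-0.97},{"gripper":1,"dx":0.84,"dy":0.7,"dz":0,"wx":0,"wy":0,"wz":-0.97},{"gripper":1,"dx":0.84,"dy":0.7,"dz":0,"wx":0,"wy":0,"wz":-0.97},{"gripper":1,"dx":0.84,"dy":0.7,"dz":0,"wx":0,"wy":0,"wz":-0.97},{"gripper":1,"dx":0.84,"dy":0.7,"dz":0,"wx":0,"wy":0,"wz":-0.97}]' 100
```

```text
time: 2.0
tcp_pos: [0.4388, -0.2845, 0.2316]
tool_rot: [0.122, 0.993, -0.0, 0.0]
force: [-0.4, -1.6, 0.2]
gripper_width: 0.0853
```

```bash
python3 -m inch '[{"gripper":1,"dx":0.10,"dy":0.085,"dz":0,"wx":0,"wy":0,"wz":0},{"gripper":1,"dx":0.10,"dy":0.085,"dz":0,"wx":0,"wy":0,"wz":0},{"gripper":1,"dx":0.10,"dy":0.085,"dz":0,"wx":0,"wy":0,"wz":0}]'
python3 look.py w2 hook_grip hook_tip hook
```

```text
time: 2.3
tcp_pos: [0.4796, -0.2494, 0.2312]
tool_rot: [0.12, 0.993, -0.0, -0.0]
force: [-0.2, -0.4, 0.0]
gripper_width: 0.0856
[ 0.4796 -0.2494  0.2312] [ 0.12   0.993 -0.    -0.   ] [-0.2 -0.4  0. ] 0.08558774988137482 2.3
hook_grip 0.65 313 55 [ 0.3675 -0.1928  0.031 ] [ 0.3686 -0.1938  0.0394]
hook_grip 0.64 116 166 [ 0.4184 -0.4026  0.031 ] [ 0.418  -0.3926  0.0514]
hook_grip 0.63 283 189 [ 0.4805 -0.2493  0.031 ] [ 0.476  -0.2483  0.0537]
hook_tip 0.84 280 272 [ 0.5752 -0.2758  0.014 ] [ 0.5621 -0.2725  0.0429]
hook_tip 0.65 74 239 [ 0.482  -0.4844  0.014 ] [ 0.4809 -0.4804  0.0197]
hook 0.9 127 159 [ 0.4143 -0.4037  0.    ] [ 0.414  -0.3859  0.0393]
hook 0.66 310 56 [ 0.3634 -0.1926  0.    ] [ 0.3685 -0.1971  0.0394]
hook 0.56 283 183 [ 0.48   -0.2491  0.    ] [ 0.4703 -0.2471  0.0528]
```

View pics/w2.png

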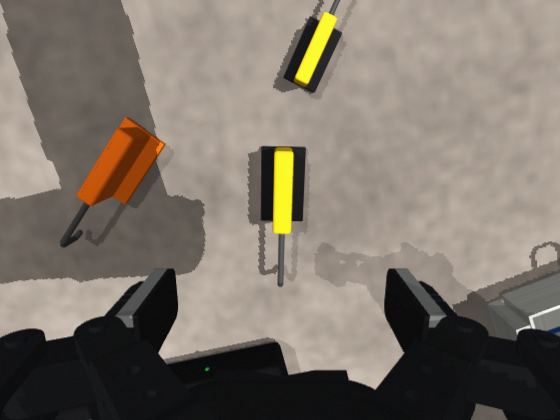

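The handle (283,190) is upright in the image, nearly aligned with the jaws. I'll fit its top face to get the exact yaw and centre.

Run:
```python
from h import *
p=cv2.imread("pics/w2.png");d=np.load("pics/w2.npy");h=cv2.cvtColor(p,cv2.COLOR_BGR2HSV)
m=(h[...,0]>22)&(h[...,0]<35)&(h[...,1]>150)&(h[...,2]>200);m[:120]=0
v,u=np.nonzero(m);print(len(u),np.median(d[m]))
W=np.array([px2w("wrist",a,b,z=.054) for a,b in zip(u,v)])
print(cv2.minAreaRect((W[:,:2]*1000).astype(np.float32)),px2w("wrist",283,190,dep=float(np.median(d[m]))))
print(px2w("wrist",280.5,281,z=.040))
```

```text
1489 0.326221
((479.3097839355469, -249.835693359375), (16.902082443237305, 78.50244140625), 74.55876922607422) [ 0.4765154  -0.24869973  0.05316618]
[ 0.57285094 -0.27526635  0.04      ]
```

```bash
python3 -m inch '[{"gripper":1,"dx":0,"dy":0,"dz":-0.1,"wx":0,"wy":0,"wz":-0.05},{"gripper":1,"dx":0,"dy":0,"dz":-0.2,"wx":0,"wy":0,"wz":-0.05},{"gripper":1,"dx":0,"dy":0,"dz":-0.3,"wx":0,"wy":0,"wz":-0.05},{"gripper":1,"dx":0,"dy":0,"dz":-0.4,"wx":0,"wy":0,"wz":-0.05},{"gripper":1,"dx":0,"dy":0,"dz":-0.5,"wx":0,"wy":0,"wz":-0.05},{"gripper":1,"dx":0,"dy":0,"dz":-0.533,"wx":0,"wy":0,"wz":-0.05},{"gripper":1,"dx":0,"dy":0,"dz":-0.533,"wx":0,"wy":0,"wz":-0.05}]'
python3 -m inch '[{"gripper":-1,"dx":0,"dy":0,"dz":0,"wx":0,"wy":0,"wz":0},{"gripper":-1,"dx":0,"dy":0,"dz":0,"wx":0,"wy":0,"wz":0},{"gripper":-1,"dx":0,"dy":0,"dz":0,"wx":0,"wy":0,"wz":0},{"gripper":-1,"dx":0,"dy":0,"dz":0,"wx":0,"wy":0,"wz":0},{"gripper":-1,"dx":0,"dy":0,"dz":0,"wx":0,"wy":0,"wz":0},{"gripper":-1,"dx":0,"dy":0,"dz":0,"wx":0,"wy":0,"wz":0},{"gripper":-1,"dx":0,"dy":0,"dz":0,"wx":0,"wy":0,"wz":0},{"gripper":-1,"dx":0,"dy":0,"dz":0,"wx":0,"wy":0,"wz":0}]' 100
```

```text
time: 3.2
tcp_pos: [0.4754, -0.2519, 0.0166]
tool_rot: [0.136, 0.991, 0.0, -0.002]
force: [0.2, -0.6, 0.4]
gripper_width: 0.0854
time: 4.0
tcp_pos: [0.4762, -0.252, 0.0176]
tool_rot: [0.136, 0.991, -0.0, -0.001]
force: [-0.9, 1.5, 6.3]
gripper_width: 0.0169
```

```bash
python3 -m inch '[{"gripper":-1,"dx":0,"dy":0,"dz":0.1,"wx":0,"wy":0,"wz":0},{"gripper":-1,"dx":0,"dy":0,"dz":0.2,"wx":0,"wy":0,"wz":0},{"gripper":-1,"dx":0,"dy":0,"dz":0.25,"wx":0,"wy":0,"wz":0},{"gripper":-1,"dx":0,"dy":0,"dz":0.25,"wx":0,"wy":0,"wz":0}]'
python3 - <<'E'
from h import *
for c in("top","side"):
    d=np.load(f"pics/{c}0.npy");C=env.get_calibration(c);K=np.array(C["intrinsics"]);R=np.array(C["R"]);t=np.array(C["t"])
    v,u=np.mgrid[:420,:560];r=np.linalg.inv(K)@np.stack([u.ravel(),v.ravel(),np.ones(u.size)])
    X=(R.T@(r*d.ravel()-t[:,None])).T; ok=(d.ravel()>0)&(X[:,0]>.55)&(X[:,0]<.95)&(X[:,1]>-.08)&(X[:,1]<.22)
    for lo,hi in((.125,.14),(.05,.14)):
        m=ok&(X[:,2]>lo)&(X[:,2]<hi); img=np.zeros(420*560,np.uint8);img[m]=1
        n,l,st,_=cv2.connectedComponentsWithStats(img.reshape(420,560)); k=1+st[1:,4].argmax(); mm=(l.ravel()==k)
        print(c,lo,mm.sum(),cv2.minAreaRect((X[mm][:,:2]*1000).astype(np.float32)))
    # red loop
    p=cv2.imread(f"pics/{c}0.png").astype(int).reshape(-1,3);m=ok&(p[:,2]>p[:,1]+50)&(p[:,2]>p[:,0]+50)&(p[:,1]<70)
    uv=np.stack([u.ravel()[m],v.ravel()[m]],1);W=np.array([px2w(c,a,b,z=.0385) for a,b in uv]);W=W[W[:,0]<.68]
    print(len(W),W.min(0),W.max(0),cv2.minAreaRect((W[:,:2]*1000).astype(np.float32)))
E
```

```text
time: 4.4
tcp_pos: [0.478, -0.2526, 0.1209]
tool_rot: [0.136, 0.991, -0.001, 0.002]
force: [1.0, 0.2, -2.7]
gripper_width: 0.0169
top 0.125 1443 ((810.9622802734375, 44.02320861816406), (142.19302368164062, 119.59756469726562), 10.392036437988281)
top 0.05 5965 ((772.7431640625, 72.5982437133789), (251.25552368164062, 223.849853515625), 10.341962814331055)
34 [0.62292334 0.03055088 0.0385    ] [0.64846128 0.06410787 0.0385    ] ((635.3975830078125, 47.09916305541992), (24.502777099609375, 32.89642333984375), 3.5575640201568604)
side 0.125 3102 ((805.021240234375, 78.54521179199219), (184.69044494628906, 229.5440216064453), 10.183637619018555)
side 0.05 8081 ((771.9962768554688, 72.2320556640625), (251.44326782226562, 230.420654296875), 10.021238327026367)
47 [0.62103543 0.02932691 0.0385    ] [0.65130739 0.06507256 0.0385    ] ((635.2085571289062, 46.86084747314453), (27.94176483154297, 34.41558837890625), 9.714712142944336)
```

```bash
python3 -m inch '[{"gripper":-1,"dx":0.075,"dy":0.69,"dz":0,"wx":0,"wy":0,"wz":0.86},{"gripper":-1,"dx":0.075,"dy":0.69,"dz":0,"wx":0,"wy":0,"wz":0.86},{"gripper":-1,"dx":0.075,"dy":0.69,"dz":0,"wx":0,"wy":0,"wz":0.86},{"gripper":-1,"dx":0.075,"dy":0.69,"dz":0,"wx":0,"wy":0,"wz":0.86},{"gripper":-1,"dx":0.075,"dy":0.69,"dz":0,"wx":0,"wy":0,"wz":0.86},{"gripper":-1,"dx":0.075,"dy":0.69,"dz":0,"wx":0,"wy":0,"wz":0.86},{"gripper":-1,"dx":0.075,"dy":0.69,"dz":0,"wx":0,"wy":0,"wz":0.86},{"gripper":-1,"dx":0.075,"dy":0.69,"dz":0,"wx":0,"wy":0,"wz":0.86}]'
python3 look.py w3 loop hook_tip
python3 - <<'E'
from h import *
p,d=env.capture("side");cv2.imwrite("pics/s3.png",cv2.resize(p[100:310,160:440],(800,600),interpolation=cv2.INTER_CUBIC))
a=cv2.imread("pics/w3.png");cv2.imwrite("pics/c3.png",np.hstack([cv2.resize(a,(400,300)),cv2.resize(p[120:300,190:430],(400,300))]))
E
```

```text
time: 5.2
tcp_pos: [0.507, 0.0238, 0.1194]
tool_rot: [-0.089, 0.996, -0.0, 0.001]
force: [-0.6, -0.7, -1.9]
gripper_width: 0.0168
[0.507  0.0238 0.1194] [-0.089  0.996 -0.     0.001] [-0.6 -0.7 -1.9] 0.01681666379267485 5.2
```

View pics/c3.png

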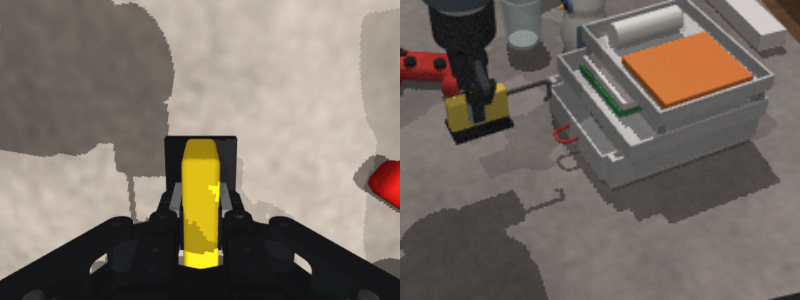

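The wrist view shows the handle held squarely. The tip is hidden there, but the side view shows it at about (549,90), short of the loop at (565,133). I'll check its position with the fixed cameras.

```bash
cat > tip.py <<'E'
from h import *
from scipy.spatial.transform import Rotation as Ro
s=env.read_state();x=-Ro.from_quat(s["tool_rot"]).as_matrix()[:,0];U=s["tcp_pos"][2]-.0176
print("tcp",s["tcp_pos"].round(4),"F",s["force"].round(1),"t",s["time"],"U",U.round(4),"yaw",np.degrees(np.arctan2(x[1],x[0])).round(1),"exp tip",(s["tcp_pos"][:2]+.1044*x[:2]).round(4))
for c in("top","side"):
    env.capture(c)
    for q,z in(("hook_tip",U+.014),("hook_grip",U+.031),("loop",.036)):
        for r in env.spot_point(c,q)[:4]:
            W=px2w(c,r["xy"][0]*560,r["xy"][1]*420,z=z)
            if W[1]>-.1 : print(c,q,round(r["conf"],2),(np.array(r["xy"])*[560,420]).round(1),W[:2].round(4))
E
python3 tip.py
```

```text
tcp [0.5076 0.0224 0.1204] F [ 0.4 -0.4 -1.4] t 5.4 U 0.1028 yaw 10.1 exp tip [0.6104 0.0407]
top hook_grip 0.61 [274.1 233.9] [0.5194 0.0206]
top loop 0.69 [172.9 195.6] [0.6354 0.3346]
side hook_grip 0.75 [233.7 184.4] [0.5081 0.0258]
side loop 0.82 [289.3 199.9] [0.6386 0.0497]
```

```bash
python3 -m inch '[{"gripper":-1,"dx":0.076,"dy":0.018,"dz":0,"wx":0,"wy":0,"wz":0},{"gripper":-1,"dx":0.076,"dy":0.018,"dz":-0.07,"wx":0,"wy":0,"wz":0},{"gripper":-1,"dx":0.076,"dy":0.018,"dz":-0.13,"wx":0,"wy":0,"wz":0},{"gripper":-1,"dx":0.076,"dy":0.018,"dz":-0.13,"wx":0,"wy":0,"wz":0}]'
python3 tip.py
python3 - <<'E'
from h import *
p,d=env.capture("side");t,_=env.capture("top")
cv2.imwrite("pics/c4.png",np.hstack([cv2.resize(t[185:230,240:300],(400,300),interpolation=cv2.INTER_CUBIC),cv2.resize(p[170:230,250:330],(400,300),interpolation=cv2.INTER_CUBIC)]))
E
```

```text
time: 6.2
tcp_pos: [0.5358, 0.0299, 0.0655]
tool_rot: [-0.088, 0.996, -0.001, -0.002]
force: [-1.3, -0.1, -2.2]
gripper_width: 0.017
tcp [0.5358 0.0299 0.0655] F [-1.3 -0.1 -2.2] t 6.2 U 0.0479 yaw 10.1 exp tip [0.6386 0.0483]
top hook_tip 0.61 [271.9 228.8] [0.5451 0.0309]
top hook_tip 0.35 [184.1 251.3] [0.4674 0.2783]
top hook_grip 0.69 [271.6 229.4] [0.5405 0.0308]
side hook_tip 0.94 [288.9 187.7] [0.6418 0.0642]
side hook_grip 0.63 [250.5 204.2] [0.5389 0.0135]
side hook_grip 0.61 [249.6 194.9] [0.5433 0.045 ]
side loop 0.62 [287.8 198.6] [0.6364 0.0552]
```

View pics/c4.png

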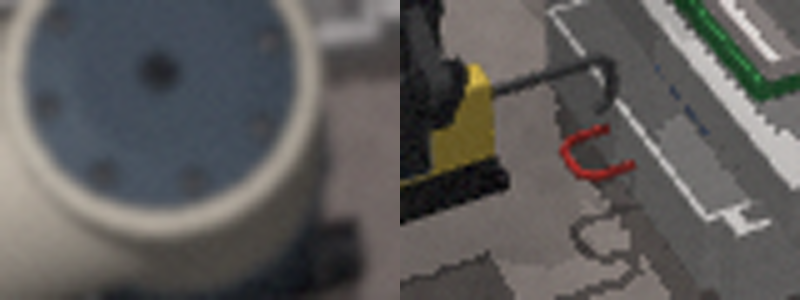

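The side crop shows the hook's down-turn at (608,85), ending near (600,112), above the loop (565–635, 125–178). The top view is blocked by the wrist. I'll project the expected points to compare.

Run:
```python
from h import *
C=env.get_calibration("side");K=np.array(C["intrinsics"]);R=np.array(C["R"]);t=np.array(C["t"])
def pj(X):
    a=K@(R@np.array(X)+t);a=a[:2]/a[2];return (a).round(1),((a-[250,170])*5+[400,0]).round(0)
U=.0479;e=np.array([.984,.177]);n=np.array([-.177,.984]);T=np.array([.6386,.0483]);L=np.array([.638,.0475])
for nm,P,z in(("tip",T,U+.014),("top",T,U+.04),("end",T-.006*e,U+.007),("tip low",T,.026),("rod@loop",T,.036),("Lc",L,.036),("front bar",L-.0145*e,.036),("Lcorner-",L-.0145*e-.0145*n,.036),("Lcorner+",L-.0145*e+.0145*n,.036),("base-",L+.012*e-.0145*n,.036),("base+",L+.012*e+.0145*n,.036)):print(nm,*pj([*P,z]))
```

```text
tip [289.4 192.2] [597. 111.]
top [289.3 183.7] [597.  68.]
end [287.1 195.1] [586. 126.]
tip low [289.5 203.4] [597. 167.]
rod@loop [289.4 200.3] [597. 152.]
Lc [289.3 200.6] [596. 153.]
front bar [283.8 202.3] [569. 162.]
Lcorner- [286.4 206.1] [582. 180.]
Lcorner+ [281.3 198.7] [556. 144.]
base- [296.5 202.8] [632. 164.]
base+ [291.2 195.5] [606. 128.]
```

Run:
```python
from h import *
p,d=env.capture("side");e=np.array([.984,.177]);n=np.array([-.177,.984])
for v in range(180,198):
    row=[]
    for u in range(284,296):
        X=px2w("side",u,v,dep=float(d[v,u]));q=X[:2]-[.638,.0475]
        row.append("%4d,%3d,%3d"%(1000*q@e,1000*q@n,1000*X[2]) if abs(q@e)<.012 and abs(q@n)<.025 and X[2]>.045 else "     .     ")
    print(v," ".join(row))
h=cv2.cvtColor(p,cv2.COLOR_BGR2HSV);m=(h[...,0]>20)&(h[...,0]<35)&(h[...,1]>120);v,u=np.nonzero(m)
X=np.array([px2w("side",a,b,dep=float(d[b,a])) for a,b in zip(u,v)]);X=X[(X[:,1]>-.1)]
q=(X[:,:2]-[.638,.0475]);a,b=q@e*1000,q@n*1000
for k in(1,5,50,95,99):print(k,np.percentile(a,k).round(1),np.percentile(b,k).round(1),(np.percentile(X[:,2],k)*1000).round(1))
```

```text
180      .           .           .           .           .           .           .           .           .           .           .           .     
181      .           .           .        -4,  3, 95   -1,  3, 94    0,  1, 95    2,  0, 96    5,  0, 94      .           .           .           .     
182  -11,  2, 96  -11, -3,100   -8, -1, 98   -5,  0, 94   -2,  0, 94    0,  0, 93    0, -2, 95    4, -1, 93    7,  0, 91      .           .           .     
183      .       -10,  0, 95   -8,  0, 93   -7, -4, 97   -3,  0, 92      .         2,  0, 90    4,  0, 88    7,  0, 88      .           .           .     
184      .       -11, -2, 93      .           .           .           .           .         5,  2, 83    6, -2, 87      .           .           .     
185      .           .           .           .           .           .           .         5,  0, 82    5, -3, 85      .           .           .     
186      .           .           .           .           .           .           .         4,  0, 80    7,  1, 77      .           .           .     
187      .           .           .  
[... 1015 characters left out ...]
.     
194      .           .           .           .           .           .           .           .        11,  8, 45   11,  4, 48   11, -1, 53      .     
195      .           .           .           .           .           .           .           .           .           .        11, -1, 50      .     
196      .           .           .           .           .           .           .           .           .           .           .           .     
197      .           .           .           .           .           .           .           .           .           .           .           .     
1 -135.6 -12.0 61.2
5 -134.8 -8.8 63.8
50 -113.4 -6.4 87.0
95 -59.0 5.6 107.2
99 -56.6 10.3 117.9
```

```bash
python3 -m inch '[{"gripper":-1,"dx":-0.0086,"dy":-0.0015,"dz":0,"wx":0,"wy":0,"wz":0},{"gripper":-1,"dx":-0.0086,"dy":-0.0015,"dz":-0.03,"wx":0,"wy":0,"wz":0},{"gripper":-1,"dx":-0.0086,"dy":-0.0015,"dz":-0.055,"wx":0,"wy":0,"wz":0},{"gripper":-1,"dx":-0.0086,"dy":-0.0015,"dz":-0.08,"wx":0,"wy":0,"wz":0},{"gripper":-1,"dx":-0.0086,"dy":-0.0015,"dz":-0.1,"wx":0,"wy":0,"wz":0},{"gripper":-1,"dx":-0.0086,"dy":-0.0015,"dz":-0.1,"wx":0,"wy":0,"wz":0}]'
python3 - <<'E'
from h import *
print(env.read_state()["force"])
p,d=env.capture("side")
cv2.imwrite("pics/c5.png",cv2.resize(p[170:230,250:330],(800,600),interpolation=cv2.INTER_CUBIC))
E
```

```text
time: 7.35
tcp_pos: [0.534, 0.0296, 0.0275]
tool_rot: [-0.088, 0.996, -0.0, 0.001]
force: [0.3, 0.1, -0.1]
gripper_width: 0.0169
[ 0.28873337  0.10254286 -0.06862028]
```

View pics/c5.png

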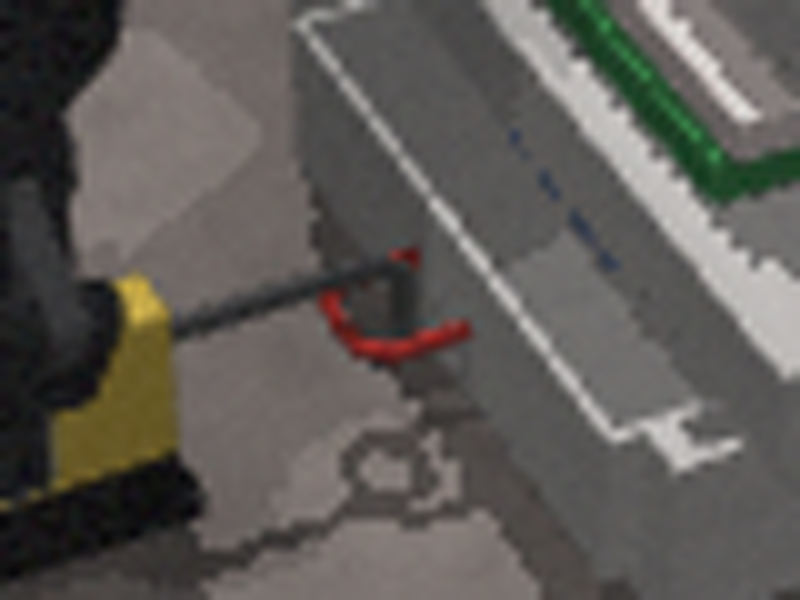

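The rod is inside the loop, at (400,290) in the crop. I'll now pull slowly along the rack's −x.

```bash
python3 -m inch '[{"gripper":-1,"dx":-0.006,"dy":-0.0011,"dz":0,"wx":0,"wy":0,"wz":0},{"gripper":-1,"dx":-0.012,"dy":-0.0022,"dz":0,"wx":0,"wy":0,"wz":0},{"gripper":-1,"dx":-0.018,"dy":-0.0033,"dz":0,"wx":0,"wy":0,"wz":0},{"gripper":-1,"dx":-0.024,"dy":-0.0044,"dz":0,"wx":0,"wy":0,"wz":0},{"gripper":-1,"dx":-0.030,"dy":-0.0055,"dz":0,"wx":0,"wy":0,"wz":0},{"gripper":-1,"dx":-0.036,"dy":-0.0066,"dz":0,"wx":0,"wy":0,"wz":0},{"gripper":-1,"dx":-0.042,"dy":-0.0077,"dz":0,"wx":0,"wy":0,"wz":0},{"gripper":-1,"dx":-0.048,"dy":-0.0088,"dz":0,"wx":0,"wy":0,"wz":0}]'
python3 -m inch '[{"gripper":-1,"dx":-0.006,"dy":-0.0011,"dz":0,"wx":0,"wy":0,"wz":0},{"gripper":-1,"dx":-0.012,"dy":-0.0022,"dz":0,"wx":0,"wy":0,"wz":0},{"gripper":-1,"dx":-0.018,"dy":-0.0033,"dz":0,"wx":0,"wy":0,"wz":0},{"gripper":-1,"dx":-0.024,"dy":-0.0044,"dz":0,"wx":0,"wy":0,"wz":0},{"gripper":-1,"dx":-0.030,"dy":-0.0055,"dz":0,"wx":0,"wy":0,"wz":0},{"gripper":-1,"dx":-0.036,"dy":-0.0066,"dz":0,"wx":0,"wy":0,"wz":0},{"gripper":-1,"dx":-0.042,"dy":-0.0077,"dz":0,"wx":0,"wy":0,"wz":0},{"gripper":-1,"dx":-0.048,"dy":-0.0088,"dz":0,"wx":0,"wy":0,"wz":0}]'
cat > s.py <<'E'
from h import *
F=[]
for i in range(4): F.append(env.read_state()["force"]); env.capture("side")
s=env.read_state();e=np.array([.984,.177]);F=np.array(F)
print("pulled",((np.array([.534,.0296])-s["tcp_pos"][:2])@e*1000).round(1),"z",s["tcp_pos"][2].round(4),"F.e",(F[:,:2]@e).round(1),"Fz",F[:,2].round(1),s["time"])
E
python3 s.py
```

```text
time: 8.2
tcp_pos: [0.5161, 0.0264, 0.0288]
tool_rot: [-0.089, 0.996, -0.0, 0.002]
force: [2.1, -0.3, -1.6]
gripper_width: 0.0166
time: 9.0
tcp_pos: [0.4967, 0.0228, 0.0288]
tool_rot: [-0.089, 0.996, -0.0, 0.003]
force: [2.5, 0.4, -1.8]
gripper_width: 0.0166
pulled 38.2 z 0.0287 F.e [2.5 2.3 2.5 1.5] Fz [-1.8 -1.7 -0.3 -1.6] 9.2
```

```bash
cat > ok.py <<'E'
from h import *
s=env.read_state();e=np.array([.984,.177]);f=s["force"][:2]@e
print("pulled",((np.array([.534,.0296])-s["tcp_pos"][:2])@e*1000).round(1),"F",f.round(1),"t",s["time"]);raise SystemExit(int(f>5.5))
E
python3 -m inch '[{"gripper":-1,"dx":-0.0037,"dy":-0.0007,"dz":0,"wx":0,"wy":0,"wz":0},{"gripper":-1,"dx":-0.0074,"dy":-0.0013,"dz":0,"wx":0,"wy":0,"wz":0},{"gripper":-1,"dx":-0.0111,"dy":-0.002,"dz":0,"wx":0,"wy":0,"wz":0},{"gripper":-1,"dx":-0.0148,"dy":-0.0027,"dz":0,"wx":0,"wy":0,"wz":0},{"gripper":-1,"dx":-0.0185,"dy":-0.0033,"dz":0,"wx":0,"wy":0,"wz":0},{"gripper":-1,"dx":-0.0222,"dy":-0.004,"dz":0,"wx":0,"wy":0,"wz":0},{"gripper":-1,"dx":-0.026,"dy":-0.0047,"dz":0,"wx":0,"wy":0,"wz":0},{"gripper":-1,"dx":-0.03,"dy":-0.0054,"dz":0,"wx":0,"wy":0,"wz":0}]' >/dev/null
python3 ok.py && python3 -m inch '[{"gripper":-1,"dx":-0.0015,"dy":-0.0003,"dz":0,"wx":0,"wy":0,"wz":0},{"gripper":-1,"dx":-0.003,"dy":-0.0005,"dz":0,"wx":0,"wy":0,"wz":0},{"gripper":-1,"dx":-0.0045,"dy":-0.0008,"dz":0,"wx":0,"wy":0,"wz":0},{"gripper":-1,"dx":-0.006,"dy":-0.0011,"dz":0,"wx":0,"wy":0,"wz":0}]' >/dev/null && python3 ok.py && python3 -m inch '[{"gripper":-1,"dx":-0.0015,"dy":-0.0003,"dz":0,"wx":0,"wy":0,"wz":0},{"gripper":-1,"dx":-0.003,"dy":-0.0005,"dz":0,"wx":0,"wy":0,"wz":0},{"gripper":-1,"dx":-0.0045,"dy":-0.0008,"dz":0,"wx":0,"wy":0,"wz":0},{"gripper":-1,"dx":-0.006,"dy":-0.0011,"dz":0,"wx":0,"wy":0,"wz":0}]' >/dev/null && python3 ok.py && python3 -m inch '[{"gripper":-1,"dx":-0.0015,"dy":-0.0003,"dz":0,"wx":0,"wy":0,"wz":0},{"gripper":-1,"dx":-0.003,"dy":-0.0005,"dz":0,"wx":0,"wy":0,"wz":0},{"gripper":-1,"dx":-0.0045,"dy":-0.0008,"dz":0,"wx":0,"wy":0,"wz":0},{"gripper":-1,"dx":-0.006,"dy":-0.0011,"dz":0,"wx":0,"wy":0,"wz":0}]' >/dev/null && python3 ok.py && python3 -m inch '[{"gripper":-1,"dx":-0.0015,"dy":-0.0003,"dz":0,"wx":0,"wy":0,"wz":0},{"gripper":-1,"dx":-0.003,"dy":-0.0005,"dz":0,"wx":0,"wy":0,"wz":0},{"gripper":-1,"dx":-0.0045,"dy":-0.0008,"dz":0,"wx":0,"wy":0,"wz":0},{"gripper":-1,"dx":-0.006,"dy":-0.0011,"dz":0,"wx":0,"wy":0,"wz":0}]' >/dev/null && python3 ok.py; python3 s.py
```

```text
pulled 50.4 F 2.8 t 10.0
pulled 52.8 F 3.4 t 10.4
pulled 55.3 F 2.3 t 10.8
pulled 57.8 F 4.3 t 11.2
pulled 60.3 F 2.3 t 11.6
pulled 60.4 z 0.0288 F.e [2.3 2.1 3.4 2.6] Fz [-1.8 -0.7 -1.8 -0.6] 11.8
```

```bash
python3 -m inch '[{"gripper":-1,"dx":-0.0015,"dy":-0.0003,"dz":0,"wx":0,"wy":0,"wz":0},{"gripper":-1,"dx":-0.003,"dy":-0.0005,"dz":0,"wx":0,"wy":0,"wz":0},{"gripper":-1,"dx":-0.0045,"dy":-0.0008,"dz":0,"wx":0,"wy":0,"wz":0},{"gripper":-1,"dx":-0.006,"dy":-0.0011,"dz":0,"wx":0,"wy":0,"wz":0}]' >/dev/null && python3 ok.py && python3 -m inch '[{"gripper":-1,"dx":-0.0015,"dy":-0.0003,"dz":0,"wx":0,"wy":0,"wz":0},{"gripper":-1,"dx":-0.003,"dy":-0.0005,"dz":0,"wx":0,"wy":0,"wz":0},{"gripper":-1,"dx":-0.0045,"dy":-0.0008,"dz":0,"wx":0,"wy":0,"wz":0},{"gripper":-1,"dx":-0.006,"dy":-0.0011,"dz":0,"wx":0,"wy":0,"wz":0}]' >/dev/null && python3 ok.py && python3 -m inch '[{"gripper":-1,"dx":-0.0015,"dy":-0.0003,"dz":0,"wx":0,"wy":0,"wz":0},{"gripper":-1,"dx":-0.003,"dy":-0.0005,"dz":0,"wx":0,"wy":0,"wz":0},{"gripper":-1,"dx":-0.0045,"dy":-0.0008,"dz":0,"wx":0,"wy":0,"wz":0},{"gripper":-1,"dx":-0.006,"dy":-0.0011,"dz":0,"wx":0,"wy":0,"wz":0}]' >/dev/null && python3 ok.py && python3 -m inch '[{"gripper":-1,"dx":-0.0015,"dy":-0.0003,"dz":0,"wx":0,"wy":0,"wz":0},{"gripper":-1,"dx":-0.003,"dy":-0.0005,"dz":0,"wx":0,"wy":0,"wz":0},{"gripper":-1,"dx":-0.0045,"dy":-0.0008,"dz":0,"wx":0,"wy":0,"wz":0},{"gripper":-1,"dx":-0.006,"dy":-0.0011,"dz":0,"wx":0,"wy":0,"wz":0}]' >/dev/null && python3 ok.py && python3 -m inch '[{"gripper":-1,"dx":-0.0015,"dy":-0.0003,"dz":0,"wx":0,"wy":0,"wz":0},{"gripper":-1,"dx":-0.003,"dy":-0.0005,"dz":0,"wx":0,"wy":0,"wz":0},{"gripper":-1,"dx":-0.0045,"dy":-0.0008,"dz":0,"wx":0,"wy":0,"wz":0},{"gripper":-1,"dx":-0.006,"dy":-0.0011,"dz":0,"wx":0,"wy":0,"wz":0}]' >/dev/null && python3 ok.py && python3 -m inch '[{"gripper":-1,"dx":-0.0015,"dy":-0.0003,"dz":0,"wx":0,"wy":0,"wz":0},{"gripper":-1,"dx":-0.003,"dy":-0.0005,"dz":0,"wx":0,"wy":0,"wz":0},{"gripper":-1,"dx":-0.0045,"dy":-0.0008,"dz":0,"wx":0,"wy":0,"wz":0},{"gripper":-1,"dx":-0.006,"dy":-0.0011,"dz":0,"wx":0,"wy":0,"wz":0}]' >/dev/null && python3 ok.py; python3 s.py
```

```text
pulled 62.8 F 3.0 t 12.2
pulled 65.3 F 3.1 t 12.6
pulled 67.8 F 2.2 t 13.0
pulled 70.3 F 3.7 t 13.4
pulled 72.8 F 3.6 t 13.8
pulled 75.3 F 3.1 t 14.2
pulled 75.4 z 0.0288 F.e [3.1 3.4 2.7 3.1] Fz [-1.5 -1.6 -2.  -1.5] 14.4
```

```bash
python3 -m inch '[{"gripper":-1,"dx":-0.0015,"dy":-0.0003,"dz":0,"wx":0,"wy":0,"wz":0},{"gripper":-1,"dx":-0.003,"dy":-0.0005,"dz":0,"wx":0,"wy":0,"wz":0},{"gripper":-1,"dx":-0.0045,"dy":-0.0008,"dz":0,"wx":0,"wy":0,"wz":0},{"gripper":-1,"dx":-0.006,"dy":-0.0011,"dz":0,"wx":0,"wy":0,"wz":0}]' >/dev/null && python3 ok.py && python3 -m inch '[{"gripper":-1,"dx":-0.0015,"dy":-0.0003,"dz":0,"wx":0,"wy":0,"wz":0},{"gripper":-1,"dx":-0.003,"dy":-0.0005,"dz":0,"wx":0,"wy":0,"wz":0},{"gripper":-1,"dx":-0.0045,"dy":-0.0008,"dz":0,"wx":0,"wy":0,"wz":0},{"gripper":-1,"dx":-0.006,"dy":-0.0011,"dz":0,"wx":0,"wy":0,"wz":0}]' >/dev/null && python3 ok.py && python3 -m inch '[{"gripper":-1,"dx":-0.0015,"dy":-0.0003,"dz":0,"wx":0,"wy":0,"wz":0},{"gripper":-1,"dx":-0.003,"dy":-0.0005,"dz":0,"wx":0,"wy":0,"wz":0},{"gripper":-1,"dx":-0.0045,"dy":-0.0008,"dz":0,"wx":0,"wy":0,"wz":0},{"gripper":-1,"dx":-0.006,"dy":-0.0011,"dz":0,"wx":0,"wy":0,"wz":0}]' >/dev/null && python3 ok.py && python3 -m inch '[{"gripper":-1,"dx":-0.0015,"dy":-0.0003,"dz":0,"wx":0,"wy":0,"wz":0},{"gripper":-1,"dx":-0.003,"dy":-0.0005,"dz":0,"wx":0,"wy":0,"wz":0},{"gripper":-1,"dx":-0.0045,"dy":-0.0008,"dz":0,"wx":0,"wy":0,"wz":0},{"gripper":-1,"dx":-0.006,"dy":-0.0011,"dz":0,"wx":0,"wy":0,"wz":0}]' >/dev/null && python3 ok.py && python3 -m inch '[{"gripper":-1,"dx":-0.0015,"dy":-0.0003,"dz":0,"wx":0,"wy":0,"wz":0},{"gripper":-1,"dx":-0.003,"dy":-0.0005,"dz":0,"wx":0,"wy":0,"wz":0},{"gripper":-1,"dx":-0.0045,"dy":-0.0008,"dz":0,"wx":0,"wy":0,"wz":0},{"gripper":-1,"dx":-0.006,"dy":-0.0011,"dz":0,"wx":0,"wy":0,"wz":0}]' >/dev/null && python3 ok.py && python3 -m inch '[{"gripper":-1,"dx":-0.0015,"dy":-0.0003,"dz":0,"wx":0,"wy":0,"wz":0},{"gripper":-1,"dx":-0.003,"dy":-0.0005,"dz":0,"wx":0,"wy":0,"wz":0},{"gripper":-1,"dx":-0.0045,"dy":-0.0008,"dz":0,"wx":0,"wy":0,"wz":0},{"gripper":-1,"dx":-0.006,"dy":-0.0011,"dz":0,"wx":0,"wy":0,"wz":0}]' >/dev/null && python3 ok.py; python3 s.py
```

```text
pulled 76.9 F 7.2 t 14.8
pulled 76.9 z 0.029 F.e [7.2 5.5 6.5 5.5] Fz [-4.6 -4.1 -3.4 -3. ] 15.0
```

The force has risen at 76.9 mm of travel, so the stop is reached. I'll ease up to about 11 N.

```bash
python3 -m inch '[{"gripper":-1,"dx":-0.0025,"dy":-0.0004,"dz":0,"wx":0,"wy":0,"wz":0},{"gripper":-1,"dx":-0.003,"dy":-0.0005,"dz":0,"wx":0,"wy":0,"wz":0},{"gripper":-1,"dx":-0.0035,"dy":-0.0006,"dz":0,"wx":0,"wy":0,"wz":0}]' >/dev/null; python3 s.py
```

```text
pulled 76.9 z 0.0292 F.e [7.3 7.2 7.7 7.8] Fz [-3.5 -5.7 -4.7 -4.2] 15.5
```

```bash
python3 -m inch '[{"gripper":-1,"dx":-0.0042,"dy":-0.0007,"dz":-0.001,"wx":0,"wy":0,"wz":0},{"gripper":-1,"dx":-0.0048,"dy":-0.0008,"dz":-0.001,"wx":0,"wy":0,"wz":0},{"gripper":-1,"dx":-0.0054,"dy":-0.0009,"dz":-0.001,"wx":0,"wy":0,"wz":0}]' >/dev/null; python3 s.py
```

```text
pulled 76.9 z 0.0294 F.e [9.4 8.9 9.6 8.3] Fz [-5.2 -4.8 -4.5 -5.2] 16.0
```

```bash
python3 -m inch '[{"gripper":-1,"dx":-0.006,"dy":-0.0011,"dz":-0.001,"wx":0,"wy":0,"wz":0},{"gripper":-1,"dx":-0.0066,"dy":-0.0012,"dz":-0.001,"wx":0,"wy":0,"wz":0},{"gripper":-1,"dx":-0.0071,"dy":-0.0013,"dz":-0.001,"wx":0,"wy":0,"wz":0},{"gripper":-1,"dx":-0.0071,"dy":-0.0013,"dz":-0.001,"wx":0,"wy":0,"wz":0},{"gripper":-1,"dx":-0.0071,"dy":-0.0013,"dz":-0.001,"wx":0,"wy":0,"wz":0},{"gripper":-1,"dx":-0.0071,"dy":-0.0013,"dz":-0.001,"wx":0,"wy":0,"wz":0},{"gripper":-1,"dx":-0.0071,"dy":-0.0013,"dz":-0.001,"wx":0,"wy":0,"wz":0},{"gripper":-1,"dx":-0.0071,"dy":-0.0013,"dz":-0.001,"wx":0,"wy":0,"wz":0}]' >/dev/null; python3 s.py; python3 s.py;python3 s.py
```

```text
pulled 76.9 z 0.0299 F.e [10.9  9.3 10.6 10.4] Fz [-4.5 -4.6 -5.3 -4.5] 17.0
pulled 76.9 z 0.0299 F.e [ 9.5 10.8 10.2 10.4] Fz [-4.9 -5.  -4.7 -5.6] 17.2
pulled 76.9 z 0.0299 F.e [10.   9.4  9.8  9.9] Fz [-5.3 -4.9 -5.5 -3.8] 17.4
```

```bash
python3 -m inch '[{"gripper":-1,"dx":-0.0076,"dy":-0.0014,"dz":-0.001,"wx":0,"wy":0,"wz":0},{"gripper":-1,"dx":-0.008,"dy":-0.0014,"dz":-0.001,"wx":0,"wy":0,"wz":0},{"gripper":-1,"dx":-0.008,"dy":-0.0014,"dz":-0.001,"wx":0,"wy":0,"wz":0},{"gripper":-1,"dx":-0.008,"dy":-0.0014,"dz":-0.001,"wx":0,"wy":0,"wz":0},{"gripper":-1,"dx":-0.008,"dy":-0.0014,"dz":-0.001,"wx":0,"wy":0,"wz":0},{"gripper":-1,"dx":-0.008,"dy":-0.0014,"dz":-0.001,"wx":0,"wy":0,"wz":0},{"gripper":-1,"dx":-0.008,"dy":-0.0014,"dz":-0.001,"wx":0,"wy":0,"wz":0},{"gripper":-1,"dx":-0.008,"dy":-0.0014,"dz":-0.001,"wx":0,"wy":0,"wz":0}]' >/dev/null; python3 s.py
python3 -m inch '[{"gripper":-1,"dx":0.002,"dy":0.0004,"dz":-0.001,"wx":0,"wy":0,"wz":0},{"gripper":-1,"dx":0.01,"dy":0.0018,"dz":-0.002,"wx":0,"wy":0,"wz":0},{"gripper":-1,"dx":0.018,"dy":0.0032,"dz":-0.002,"wx":0,"wy":0,"wz":0},{"gripper":-1,"dx":0.0246,"dy":0.0044,"dz":-0.002,"wx":0,"wy":0,"wz":0},{"gripper":-1,"dx":0.0246,"dy":0.0044,"dz":-0.002,"wx":0,"wy":0,"wz":0},{"gripper":-1,"dx":0.0246,"dy":0.0044,"dz":-0.002,"wx":0,"wy":0,"wz":0}]'; python3 s.py
python3 - <<'E'
from h import *
p,d=env.capture("side");cv2.imwrite("pics/c6.png",cv2.resize(p[170:245,210:310],(800,600),interpolation=cv2.INTER_CUBIC))
E
```

```text
pulled 76.8 z 0.0305 F.e [11.4 10.5 11.1 11.1] Fz [-4.7 -4.8 -4.7 -5.4] 18.4
time: 19.0
tcp_pos: [0.4678, 0.0183, 0.0296]
tool_rot: [-0.09, 0.996, 0.001, 0.012]
force: [-0.4, 0.3, -1.5]
gripper_width: 0.017
pulled 67.0 z 0.0298 F.e [-0.3 -0.3 -0.2  0.7] Fz [-1.5 -1.1 -2.1 -1.4] 19.2
```

View pics/c6.png

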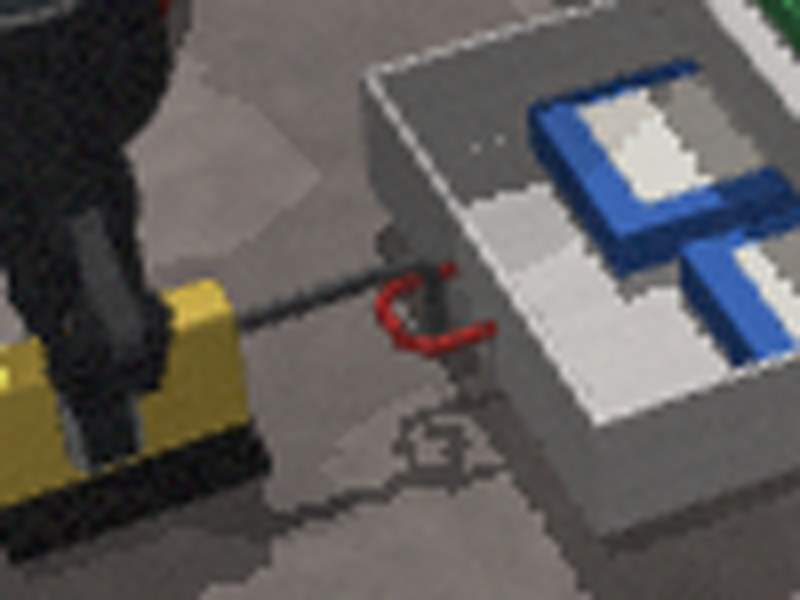

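Snug pull held at about 11 N. The rod is now at (435,295), free in the middle of the loop. I'll lift straight up.

```bash
python3 -m inch '[{"gripper":-1,"dx":0,"dy":0,"dz":0.02,"wx":0,"wy":0,"wz":0},{"gripper":-1,"dx":0,"dy":0,"dz":0.05,"wx":0,"wy":0,"wz":0},{"gripper":-1,"dx":0,"dy":0,"dz":0.08,"wx":0,"wy":0,"wz":0},{"gripper":-1,"dx":0,"dy":0,"dz":0.12,"wx":0,"wy":0,"wz":0},{"gripper":-1,"dx":0,"dy":0,"dz":0.17,"wx":0,"wy":0,"wz":0},{"gripper":-1,"dx":0,"dy":0,"dz":0.17,"wx":0,"wy":0,"wz":0}]'; python3 s.py
```

```text
time: 19.85
tcp_pos: [0.4701, 0.0188, 0.1009]
tool_rot: [-0.09, 0.996, 0.001, 0.015]
force: [0.3, 0.2, -1.2]
gripper_width: 0.0168
pulled 67.7 z 0.097 F.e [ 0.3 -0.1 -0.1 -0.8] Fz [-1.2 -2.2 -2.5 -2.6] 20.05
```

```bash
python3 -m inch '[{"gripper":-1,"dx":-0.075,"dy":-0.06,"dz":0,"wx":0,"wy":0,"wz":0},{"gripper":-1,"dx":-0.075,"dy":-0.16,"dz":0,"wx":-0.005,"wy":0.057,"wz":0},{"gripper":-1,"dx":-0.075,"dy":-0.26,"dz":0,"wx":-0.005,"wy":0.057,"wz":0},{"gripper":-1,"dx":-0.075,"dy":-0.36,"dz":0,"wx":-0.005,"wy":0.057,"wz":0},{"gripper":-1,"dx":-0.075,"dy":-0.375,"dz":0,"wx":-0.005,"wy":0.057,"wz":0},{"gripper":-1,"dx":-0.075,"dy":-0.375,"dz":0,"wx":-0.005,"wy":0.057,"wz":0},{"gripper":-1,"dx":-0.075,"dy":-0.375,"dz":0,"wx":-0.005,"wy":0.057,"wz":0}]'
python3 - <<'E'
from h import *
p,d=env.capture("side");cv2.imwrite("pics/c7.png",cv2.resize(p[120:420,130:530],(800,600),interpolation=cv2.INTER_CUBIC))
h=cv2.cvtColor(p,cv2.COLOR_BGR2HSV);m=(h[...,0]>20)&(h[...,0]<35)&(h[...,1]>120);v,u=np.nonzero(m)
X=np.array([px2w("side",a,b,dep=float(d[b,a])) for a,b in zip(u,v)]);X=X[X[:,2]>.07]
e=np.array([.984,.177]);s=env.read_state();a=(X[:,:2]-s["tcp_pos"][:2])@e*1000
for lo,hi in((-45,-25),(25,45)):
    k=(a>lo)&(a<hi);print(k.sum(),np.percentile(X[k,2],[3,10,90,97]).round(4))
E
```

```text
time: 20.75
tcp_pos: [0.4369, -0.1313, 0.0964]
tool_rot: [-0.089, 0.996, 0.001, -0.004]
force: [0.0, 0.4, -1.4]
gripper_width: 0.0173
126 [0.0902 0.0953 0.1337 0.1354]
207 [0.09   0.0941 0.1338 0.1349]
```

View pics/c7.png

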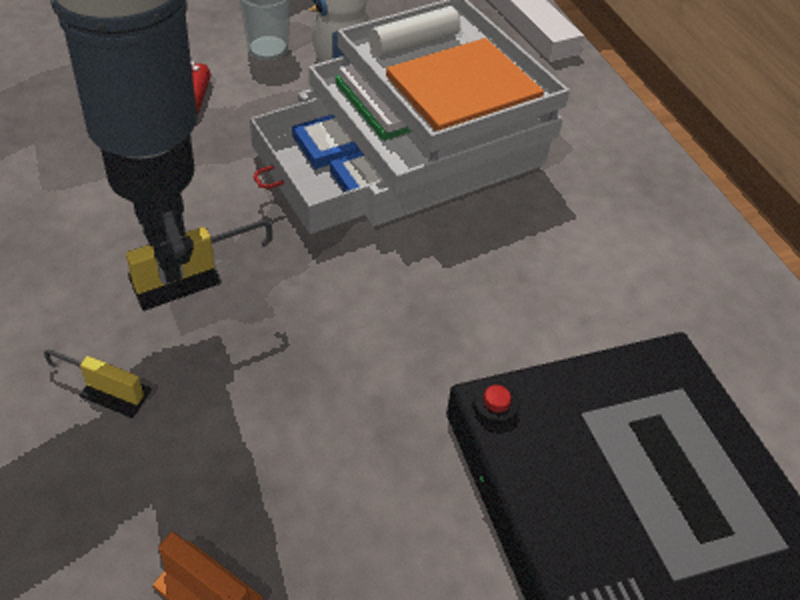

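The side view shows the tray out, both cartridges in it, and the hook held level over clear board. I'll lower it.

```bash
python3 -m inch '[{"gripper":-1,"dx":0,"dy":0,"dz":-0.06,"wx":0,"wy":0,"wz":0},{"gripper":-1,"dx":0,"dy":0,"dz":-0.12,"wx":0,"wy":0,"wz":0},{"gripper":-1,"dx":0,"dy":0,"dz":-0.16,"wx":0,"wy":0,"wz":0},{"gripper":-1,"dx":0,"dy":0,"dz":-0.182,"wx":0,"wy":0,"wz":0},{"gripper":-1,"dx":0,"dy":0,"dz":-0.182,"wx":0,"wy":0,"wz":0}]'
python3 -m inch '[{"gripper":-1,"dx":0,"dy":0,"dz":-0.003,"wx":0,"wy":0,"wz":0},{"gripper":-1,"dx":0,"dy":0,"dz":-0.006,"wx":0,"wy":0,"wz":0},{"gripper":-1,"dx":0,"dy":0,"dz":-0.009,"wx":0,"wy":0,"wz":0}]'; python3 s.py
```

```text
time: 21.3
tcp_pos: [0.4364, -0.1303, 0.0229]
tool_rot: [-0.091, 0.996, 0.001, -0.005]
force: [-0.6, 0.4, -0.9]
gripper_width: 0.017
time: 21.6
tcp_pos: [0.437, -0.1302, 0.0199]
tool_rot: [-0.091, 0.996, 0.001, -0.004]
force: [-0.2, 0.2, -2.1]
gripper_width: 0.0169
pulled 124.2 z 0.0196 F.e [-0.2  0.5  0.1 -1.2] Fz [-2.1 -2.5 -1.6 -2.5] 21.8
```

```bash
python3 -m inch '[{"gripper":-1,"dx":0,"dy":0,"dz":-0.003,"wx":0,"wy":0,"wz":0},{"gripper":-1,"dx":0,"dy":0,"dz":-0.005,"wx":0,"wy":0,"wz":0},{"gripper":-1,"dx":0,"dy":0,"dz":-0.006,"wx":0,"wy":0,"wz":0}]'; python3 s.py
```

```text
time: 22.1
tcp_pos: [0.4366, -0.1304, 0.0178]
tool_rot: [-0.091, 0.996, 0.001, -0.005]
force: [-4.8, 0.8, 9.3]
gripper_width: 0.0172
pulled 124.1 z 0.0178 F.e [-4.6 -2.7 -2.3 -2.6] Fz [9.3 6.1 6.5 5.9] 22.3
```

```bash
python3 -m inch '[{"gripper":-0.3,"dx":0,"dy":0,"dz":0,"wx":0,"wy":0,"wz":0},{"gripper":0.3,"dx":0,"dy":0,"dz":0,"wx":0,"wy":0,"wz":0},{"gripper":1,"dx":0,"dy":0,"dz":0,"wx":0,"wy":0,"wz":0},{"gripper":1,"dx":0,"dy":0,"dz":0,"wx":0,"wy":0,"wz":0},{"gripper":1,"dx":0,"dy":0,"dz":0,"wx":0,"wy":0,"wz":0},{"gripper":1,"dx":0,"dy":0,"dz":0,"wx":0,"wy":0,"wz":0},{"gripper":1,"dx":0,"dy":0,"dz":0,"wx":0,"wy":0,"wz":0}]'
python3 -m inch '[{"gripper":1,"dx":0,"dy":0,"dz":0.05,"wx":0,"wy":0,"wz":0},{"gripper":1,"dx":0,"dy":0,"dz":0.15,"wx":0,"wy":0,"wz":0},{"gripper":1,"dx":0,"dy":0,"dz":0.27,"wx":0,"wy":0,"wz":0},{"gripper":1,"dx":0,"dy":0,"dz":0.39,"wx":0,"wy":0,"wz":0},{"gripper":1,"dx":0,"dy":0,"dz":0.5,"wx":0,"wy":0,"wz":0},{"gripper":1,"dx":0,"dy":0,"dz":0.5,"wx":0,"wy":0,"wz":0}]'
python3 - <<'E'
from h import *
p,d=env.capture("side");cv2.imwrite("pics/c8.png",cv2.resize(p,(800,600),interpolation=cv2.INTER_CUBIC))
E
```

```text
time: 23.0
tcp_pos: [0.4366, -0.1304, 0.0178]
tool_rot: [-0.091, 0.996, 0.001, -0.005]
force: [0.1, -0.2, 0.1]
gripper_width: 0.0856
time: 23.6
tcp_pos: [0.4399, -0.1312, 0.2245]
tool_rot: [-0.091, 0.996, -0.001, 0.001]
force: [0.5, -0.5, 0.2]
gripper_width: 0.0856
```

View pics/c8.png

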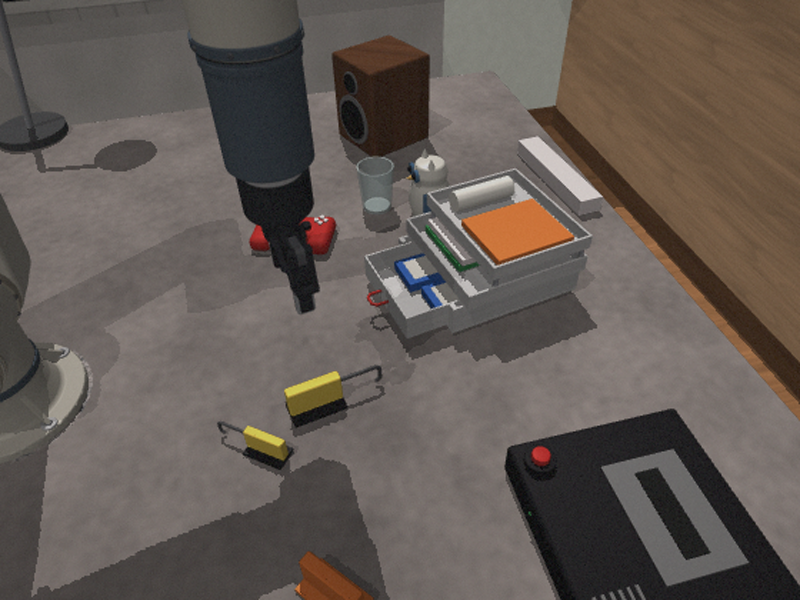

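The hook stands upright at (315,395), clear of the tray at (420,290). The tray is out with both cartridges in it, and nothing else has moved. I'll hand in.

```bash
python3 -c "
from station import env;print(env.finish_job())"
```

```text
the job is handed in; nothing more can be done
None
```

The tray is drawn out against its stop, and the hook is back upright on the board, clear of the tray. The job was handed in at about 23.7 s on the robot's clock.

- **Pull:** I took the larger yellow hook, lowered its rod into the loop and drew the tray out slowly at about 2–4 N. After about 77 mm of hook travel, slack included, it came up against something that did not give. I eased the pull up to about 11 N and held about 10–11 N for over 2 s. The highest reading was 11.4 N.
- **Unhook and placing:** I backed off 10 mm and lifted straight out with no sideways force. The hook went down at about (0.44, -0.13) and I released it.
- **Last check:** the side picture showed the hook upright, the tray out with both cartridges in it, and the other things in view apparently unmoved. The gripper was open, in free air and reading about 0 N.

**What went wrong or disagreed:**
- My first move was refused ("invalid input") because each row needs every key. Nothing moved.
- At the loop, the computed hook tip was about 5 mm off what the side camera's depth showed. I corrected from the depth before inserting.
- While pulling, the tool tilted nose-up by about 1.5° and the force on it included a downward part of about 5 N. I levelled the tool before setting the hook down.

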